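# Empty the grinding balls, then hold the forceps at the marked gap

### The arm

A 6-joint arm with a two-finger parallel gripper is mounted at the origin on the work surface. World frame = base frame: x ahead of the robot, y to its left, z up, the work surface at z = 0. Lengths are in m, angles in rad, forces in N, time in s.
With the tool pointing down it reaches from about 0.425 to 0.95 m from the base axis. Payload 3.5 kg.
Tool frame: the origin (TCP) lies midway between the tips of the shut fingers; the grasp point (between the pads) lies ctrl.grasp_offset behind it (ctrl.grasp_offset is the distance from the TCP to the grasp point, in m); x points along the fingers, y is the direction in which the jaws open and shut, and the axes are right-handed (so a half turn about x gives the same grasp; the last joint's range is limited). The gripper opens to 85 mm and grips with 20 to 120 N. Pads are 22 mm wide; open, the fingers measure 114 mm over their backs; the gripper's body (76 mm by 85 mm) begins 54 mm behind the grasp point. The pads swing forward as they close: fully open they stand 13 mm farther back than shut.
Start: joints at [-1.38, 0.286, 1.577, -0, 1.279, -0.15], TCP at [0.226, -0.636, 0.231] pointing down, gripper open.
Joint ranges: [-2.77, 2.77], [-0.9, 2.22], [0.21, 2.48], [-1.53, 4.67], [0.24, 2.81], [-2.84, 2.84]. Speed limits (rad/s): [2.79, 2.79, 3.14, 3.14, 3.14, 3.14].

### API

Orientations are given as a unit quaternion [x, y, z, w].
In Python, from plant import readout, read_camera, sign_off, ctrl gives the robot as it stands.
- The arm moves only by the tool drive_tool, never from a script. Its argument "steps" is a list of rows, each a list of 5 numbers: the shift along the tool's x, y, z in cm, then the turn about the tool's x in degrees, then the opening, from 0 (shut) to 1 (fully open). A call has 1 to 10 rows; each row shifts and turns the commanded pose from where the row before left it, along the tool's axes as they then stand; what a row does not reach is not made up. A row lasts 1/10 s, in which the tool goes at most 50 mm and 8.59 degrees, less where a joint would pass 70% of its speed; a pose out of reach is approached as far as the arm can. A call is refused whole if a number of a shift passes 5 or a number of a turn 8.59, either way. A call with a gripper value outside its range is refused whole. The fingers move at their own pace and stop on an object; "force" is the grip in N (left out, the last holds). Time passes only in rows, so rows that do not move let the fingers close. It gives the time, the measured TCP pose, the force and the opening at its end, in the units of the state.
- readout.get_state(): the state, without advancing time (a new reading comes with each control period).
- read_camera(name): name is "scene" or "top" or "wrist"; returns a dict with "frame" (384x512x3 uint8, red, green, blue), "vertical_fov" (degrees; the focal length in pixels is half the picture's height over the tangent of half this angle, whatever the lens; pixels are square), "cx", "cy" (the principal point, pixels), "eye" and "orientation" of the camera in the world. Camera axes: x right, y up, looking along -z (the intrinsics and any distortion apply to the point x, -y, -z); pixel columns grow to the right and rows downward; lengths in m; the calibration is good to about 2 mm. A picture is of the moment at which its call begins. There is no depth.
- sign_off(): hands the job in, once; it reports no verdict.
The state is a dict: "time": time; "qpos": joint angles; "dq": joint speeds; "joint_efforts": joint torques, N m; "eef_pos": TCP position; "tcp_rot": TCP orientation; "contact_force": force on the tool from outside, world axes, zero at the start; "wrist_torque": the same for the moment, N m; "opening": opening from 0.0 (shut) to 1.0 (fully open).
Only numpy, scipy, OpenCV 4.12 (cv2) and the standard library are available. Lean on these libraries where they do the work, as an engineer would, in place of code of your own. Each camera call takes 0.05 s, during which the arm holds its last target. There are 200 camera calls.

### The job

Tip all four steel grinding balls out of the handled dish into the white tray, then stand the empty dish upright on the worktop beside the tray and let go of it. Then lift the sprung forceps off their rest by the finger plates and hold them level with their tips over the middle of the tray, some 10 to 25 cm up, ready for picking, squeezed so that the pin on the moving arm is lined up with the marker fin on the gauge bar. Finish while still holding them there, steady at that gap, with the other things on the bench left where they were.

Things in the scene. Friction and masses are not known exactly. Their poses are not given: they have to be found in the camera images.
- tray: fixed white open tray, outside 200 (its x) by 150 (its y), 35 high, walls and floor 4 to 5 thick; origin under its centre, on the worktop; z up (mm)
- tray_in (a point): centre of the tray's inner floor, about 5 above the worktop (mm)
- dish_handle (a point): the grip point of the steel dish, 22 above the worktop when it stands: the middle of its black straight handle, a bar 14 wide, 16 tall and 66 long. Its x axis points level along the handle to the bowl, z is the dish's up; the bowl's axis is 86 further along x (mm)
- dish_center (a point): middle of the steel dish's bowl, 15 above its underside, axes as dish_handle. The bowl is 52 across the foot, 108 across the rim, which is 30 above the underside; its wall flares 43 degrees from upright, so the balls roll out when it is tipped 65 to 90 degrees about its handle. Dish 150 g (mm)
- ball0_center (a point): centre of a steel grinding ball, 14 diameter, 11 g; starts in the dish (mm)
- ball1_center (a point): centre of a steel grinding ball, 14 diameter, 11 g; starts in the dish (mm)
- ball2_center (a point): centre of a steel grinding ball, 14 diameter, 11 g; starts in the dish (mm)
- ball3_center (a point): centre of a steel grinding ball, 14 diameter, 11 g; starts in the dish (mm)
- rest: fixed white rest carrying the forceps 30 above the worktop on two cross blocks, 22 x 34 under the pivot and 16 x 80 under the tips (inner faces 117 apart), on a 6 thick, 50 wide, 170 long plate; origin under its centre, its x axis along the forceps to the tips (mm)
- forceps_grip (a point): grip point of the sprung steel forceps (100 g): midway between the flat ribbed finger plates (26 long, 26 tall), one on each arm, 37 above the worktop on the rest. x points level from the pivot (90 back) to the tips (60 ahead), y is the line along which the arms close, z up. 43 wide over the plates when open; squeezing takes 3 N to start, about 7 N at the marker (mm)
- forceps_nose (a point): point on the forceps' centre line between the tips when open, 150 from the pivot along x, 7 above the underside; axes as forceps_grip (mm)
- pin (a point): point on the upright 4 diameter pin on the moving arm (the one at +y of the forceps), 126 from the pivot, just beyond the curved gauge bar, 24 above the underside, near the pin's top (mm)
- fin (a point): point at the same radius (126) and height, in line with the small upright dark marker fin (10 long, 3.5 wide) that is clamped on the gauge bar: the pin is at the mark when pin and fin points coincide, pin radially outside the fin (mm)
- jaw (a joint): angle (rad) by which the moving arm has been squeezed: 0 sprung open (tips 46 mm apart), 0.30 tips nearly shut; the tip gap shrinks 150 mm per rad, the width over the finger plates about 90 mm per rad
- marker (a joint): angle (rad) at which the marker fin is clamped, on the same scale: the tips are at the marked gap when joint jaw equals it. Between 0.13 and 0.21
- jar: bystander, loose, to be left alone: clear screw-top jar, diameter 52, 70 tall, near the tray's robot side; origin under its centre (mm)
- tip_box: bystander, loose, to be left alone: white box with a blue top, 120 x 85 x 64, beyond the tray; origin under its centre (mm)
- tub: bystander, loose, to be left alone: open yellow tub, rim diameter 100, 100 tall, beyond the tray; origin under its centre (mm)
- bottle: bystander, loose, to be left alone: amber bottle, diameter 60, 130 tall, beyond and left of the tray; origin under its centre (mm)
- timer: bystander, loose, to be left alone: grey timer, 60 x 70 x 22, near right; origin under its centre (mm)
- cap_box: bystander, loose, to be left alone: clear open box with red caps, 90 x 70 x 30, near left; origin under its centre (mm)
Mind the look-alikes: they are no part of the job. Leave any brown or turquoise look-alike of the part that bears dish_handle alone.

How it is judged:
By the outcome, as a careful person would: the job done as asked, in the order asked, and still so for the second after the job is handed in, while the arm keeps its last pose, push and grip.
It also fails if it takes over 64 s, if anything falls off the work surface, if the arm or the gripper's body presses on something with over 40 N, if the wrist force passes 120 N, or if a joint passes its speed limit or range.

## Working session

There is one attempt and no reset: what is moved stays moved. The work goes in short steps, Python scripts to look and compute and a tool call to move; the robot and the scene stay as the last step left them, time stands still between calls to the robot, and variables do not carry over. Pictures are saved under pics/ and viewed, about 8 in all and at most 12, crops included, and the job is handed in when it is done.

Besides the shell and the picture viewer there is one more tool, called after "Emit:" in YAML: its name, and indented under it one key for each argument. drive_tool: Moves the arm, as the interface text tells. Its arguments: {"type":"object","properties":{"steps":{"type":"array","items":{"type":"array","items":{"type":"number"}}},"force":{"type":"number"}},"required":["steps"]}

```bash
ls; mkdir -p pics
cat > h.py <<'E'
import numpy as np, cv2
from scipy.spatial.transform import Rotation as R
from plant import readout, read_camera, ctrl
def snap(n,f=None):
    c=read_camera(n)
    if f: cv2.imwrite('pics/'+f,c['frame'][:,:,::-1])
    return c
def foc(c): return c['frame'].shape[0]/2/np.tan(np.radians(c['vertical_fov'])/2)
def ray(c,u,v):
    K=np.array([[foc(c),0,c['cx']],[0,foc(c),c['cy']],[0,0,1]])
    d=c.get('distortion')
    p=cv2.undistortPoints(np.array([[[u,v]]],float),K,None if d is None else np.array(d,float))[0,0]
    return np.array(c['eye']),R.from_quat(c['orientation']).apply([p[0],-p[1],-1])
def plane(c,u,v,z):
    e,d=ray(c,u,v); return e+d*(z-e[2])/d[2]
def proj(c,P):
    q=R.from_quat(c['orientation']).inv().apply(np.array(P)-c['eye'])
    return np.array([c['cx']+foc(c)*q[0]/-q[2], c['cy']-foc(c)*q[1]/-q[2]])
E
python3 - <<'E'
from h import *
for n in ['scene','top','wrist']:
    c=snap(n,n+'0.png'); print(n,{k:v for k,v in c.items() if k!='frame'})
print(readout.get_state(),ctrl.grasp_offset)
E
```

```text
pics
scene {'vertical_fov': 47.97605655794661, 'cx': 253.77902225942736, 'cy': 190.54922350276766, 'eye': array([1.18960858, 1.08380687, 0.94190733]), 'orientation': array([0.11442981, 0.44920729, 0.85186875, 0.24379964])}
top {'vertical_fov': 45.81856869753704, 'cx': 253.66186211687324, 'cy': 189.6415875322785, 'eye': array([0.34930679, 0.02333843, 1.53184189]), 'orientation': array([-0.04443312,  0.05011392,  0.70675551, -0.70428045])}
wrist {'vertical_fov': 69.77619063143364, 'cx': 253.27639781428903, 'cy': 191.93855044251154, 'eye': array([ 0.30153657, -0.60867528,  0.37301274]), 'orientation': array([-0.12907227,  0.09272869, -0.56960356,  0.80640779])}
{'time': 0.15, 'qpos': array([-1.37999247e+00,  2.87022839e-01,  1.57783503e+00, -2.75848837e-05,
        1.27858738e+00, -1.49983715e-01]), 'dq': array([-0.00028888, -0.00311267, -0.00427164,  0.00161912,  0.001334  ,
       -0.00099068]), 'joint_efforts': array([ 1.54198544e-03, -4.06602073e+01, -2.93140644e+01, -1.24589924e-04,
        3.98087228e-03, -8.53918493e-06]), 'eef_pos': array([ 0.22553977, -0.63566788,  0.23022755]), 'tcp_rot': array([-0.69684303, -0.1205618 ,  0.69688843, -0.11925248]), 'contact_force': array([-0.67157227, -0.10934376,  0.05497675]), 'wrist_torque': array([ 0.01684641,  0.03996311, -0.04104716]), 'opening': 0.9999662097445778} 0.0187
```

View pics/top0.png

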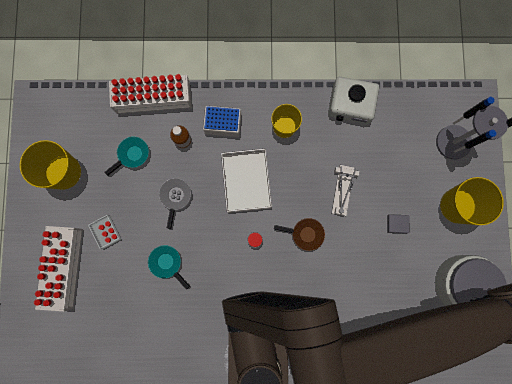

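View pics/scene0.png

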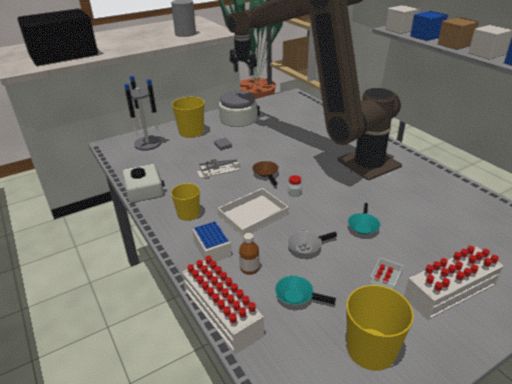

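Run:
```python
from h import *
c=snap('top'); s=snap('scene'); f=c['frame']; g=s['frame']
cv2.imwrite('pics/rawtop.png',f[:,:,::-1])
a=cv2.resize(f[140:240,125:225],(400,400),interpolation=cv2.INTER_CUBIC)
b=cv2.resize(f[150:230,310:390],(400,400),interpolation=cv2.INTER_CUBIC)
cv2.imwrite('pics/crop1.png',np.hstack([a,b])[:,:,::-1])
for n,(u,v) in dict(bowl=(175,195),hend=(170,228),hin=(172,209),t1=(221,154),t2=(266,150),t3=(271,209),t4=(228,213),f1=(347,168),f2=(340,214),jar=(255,240),brown=(308,235),bh=(276,229)).items(): 
    print(n,plane(c,u,v,0.02).round(3))
```

```text
bowl [0.535 0.274 0.02 ]
hend [0.425 0.289 0.02 ]
hin [0.488 0.283 0.02 ]
t1 [0.675 0.121 0.02 ]
t2 [ 0.689 -0.032  0.02 ]
t3 [ 0.487 -0.047  0.02 ]
t4 [0.474 0.097 0.02 ]
f1 [ 0.626 -0.306  0.02 ]
f2 [ 0.47  -0.277  0.02 ]
jar [0.385 0.007 0.02 ]
brown [ 0.4   -0.169  0.02 ]
bh [ 0.421 -0.063  0.02 ]
```

View pics/crop1.png

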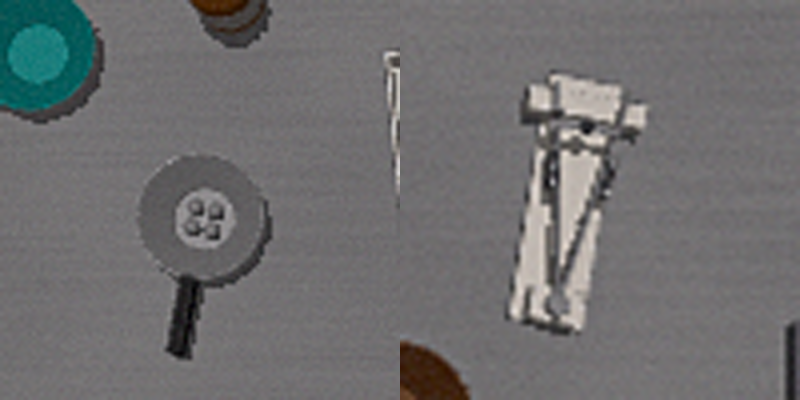

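Emit:
drive_tool:
  steps:
    - [0,0,0,8,1]
    - [0,0,0,8,1]
    - [0,0,0,8,1]
    - [0,0,0,3.5,1]
    - [0,-4,-2.6,0,1]
    - [0,-4,-2.6,0,1]
    - [0,-4,-2.6,0,1]
    - [0,-4,-2.6,0,1]
    - [0,-4,-2.6,0,1]
    - [0,-4,-2.6,0,1]

```text
time: 1.25
eef_pos: [0.4144, -0.4185, 0.2314]
tcp_rot: [0.705, -0.049, -0.705, -0.049]
contact_force: [0.2, -0.8, -0.5]
opening: 1.001
```

Emit:
drive_tool:
  steps:
    - [0,-4,-2.6,0,1]
    - [0,-4,-2.6,0,1]
    - [0,-4,-2.6,0,1]
    - [0,-4,-2.6,0,1]
    - [0,-4,-2.6,0,1]
    - [0,-4,-2.6,0,1]
    - [0,-4.2,2.2,0,1]
    - [0,-4.2,2.2,0,1]
    - [0,-4.2,2.2,0,1]
    - [0,-4.2,2.2,0,1]

```text
time: 2.25
eef_pos: [0.5365, -0.0238, 0.2311]
tcp_rot: [-0.705, 0.049, 0.705, 0.049]
contact_force: [-0.0, -0.0, 0.8]
opening: 0.995
```

Emit:
drive_tool:
  steps:
    - [0,-4.2,2.2,0,1]
    - [0,-4.2,2.2,0,1]
    - [0,-4.2,2.2,0,1]
    - [0,-4.2,2.2,0,1]
    - [0,-4.2,2.2,0,1]
    - [0,-4.2,2.2,0,1]
    - [0,0,0,0,1]
    - [0,0,0,0,1]

```text
time: 3.05
eef_pos: [0.441, 0.2433, 0.2313]
tcp_rot: [0.706, -0.048, -0.705, -0.048]
contact_force: [-0.4, -1.5, 0.5]
opening: 1.0
```

Run:
```python
from h import *
s=readout.get_state(); print(s['eef_pos'],R.from_quat(s['tcp_rot']).as_matrix().round(3),s['qpos'].round(2))
c=snap('wrist','w1.png'); print(proj(c,s['eef_pos']),c['eye']-s['eef_pos'])
t=snap('top','top1.png')
```

```text
[0.44099216 0.2432944  0.23131243] [[ 0.    -0.136 -0.991]
 [-0.    -0.991  0.136]
 [-1.     0.    -0.   ]] [ 0.3  -0.1   1.99 -0.    1.25  2.01]
[253.76933254 245.9147713 ] [ 0.07982702 -0.01068241  0.14294864]
```

View pics/w1.png

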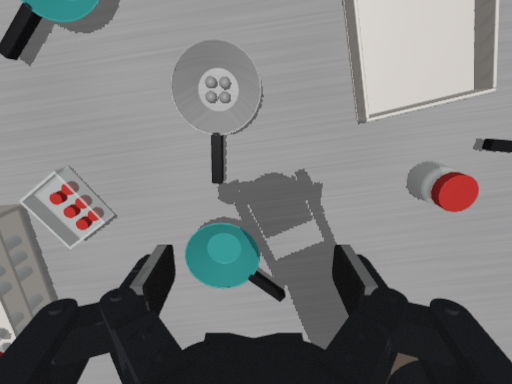

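Run:
```python
from h import *
s=readout.get_state(); c=snap('wrist'); g=cv2.cvtColor(c['frame'],cv2.COLOR_RGB2GRAY)
m=(g<50).astype(np.uint8); m[:125]=0;m[190:]=0;m[:,:195]=0;m[:,245:]=0
n,l,st,ce=cv2.connectedComponentsWithStats(m); i=1+np.argmax(st[1:,4]); print(st[i],ce[i])
ys,xs=np.nonzero(l==i); 
top=[plane(c,np.median(xs[ys==y]),y,.030) for y in (ys.min(),ys.min()+5,ys.max()-3,ys.max())]
print(np.round(top,4))
b=m=((cv2.cvtColor(c['frame'],cv2.COLOR_RGB2HSV)[:,:,1]<25)).astype(np.uint8)
t=plane(c,217,89,.008); print('bowl',t,'rim',plane(c,216.5,88,.030))
R0=R.from_quat(s['tcp_rot']); 
P=np.array(top)
d=P[0]-P[-1]; print('yaw',np.degrees(np.arctan2(d[1],d[0])),np.linalg.norm(d))
for p in (P[-1],t): print('in tool cm',R0.inv().apply(p-s['eef_pos'])*100)
# tray corners inner rim top z=.035
for u,v in ((360,122),(495,90)): print(plane(c,u,v,.035 if u==495 else .035).round(3))
print(proj(c,[t[0],t[1],.03]))
```

```text
[210 137  12  47 512] [215.91601562 159.86328125]
[[0.4862 0.2836 0.03  ]
 [0.4801 0.2841 0.03  ]
 [0.4318 0.2924 0.03  ]
 [0.4278 0.2931 0.03  ]]
bowl [0.54179705 0.27367175 0.008     ] rim [0.54174761 0.27147955 0.03      ]
yaw -9.267317509038545 0.059229933881629955
in tool cm [20.12724488 -4.89296099  2.11138797]
in tool cm [22.32886765 -4.55606642 -9.45165485]
[0.48  0.108 0.035]
[ 0.494 -0.048  0.035]
[214.6493866   88.23451999]
```

Emit:
drive_tool:
  steps:
    - [0,-4.75,1.0,0,1]
    - [0,0,1.2,1.7,1]
    - [5,0,0,0,0.6]
    - [5,0,0,0,0.6]
    - [5,0,0,0,0.6]
    - [4,0,0,0,0.6]
    - [1,0,0,0,0.6]
    - [0,0,0,0,0.6]
    - [0,0,0,0,0.6]
  force: 120

```text
time: 4.1
eef_pos: [0.4285, 0.2927, 0.0334]
tcp_rot: [0.706, -0.059, -0.703, -0.061]
contact_force: [-0.6, -0.0, 0.1]
opening: 0.598
```

Run:
```python
from h import *
s=readout.get_state(); print(s['eef_pos'],R.from_quat(s['tcp_rot']).as_euler('xyz',degrees=True)); c=snap('wrist','w2.png')
print(proj(c,[.4275,.2931,.03]),proj(c,s['eef_pos']))
```

```text
[0.42851638 0.29267432 0.03342102] [-147.41722689   89.79003632   22.83977942]
[253.34672181 244.65869041] [253.75706604 245.90965507]
```

View pics/w2.png

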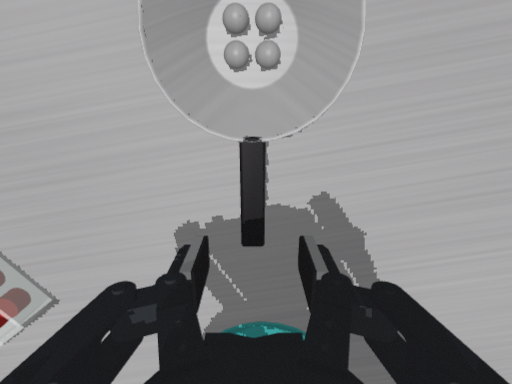

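Emit:
drive_tool:
  steps:
    - [1.0,0,0.2,0,0.6]
    - [0.5,0,0,0,0.6]
    - [0,0,0,0,0]
    - [0,0,0,0,0]
    - [0,0,0,0,0]
    - [0,0,0,0,0]
    - [0,0,0,0,0]
    - [0,0,0,0,0]
    - [-1,0,0,0,0]
    - [-1,0,0,0,0]
  force: 120

```text
time: 5.15
eef_pos: [0.4237, 0.2924, 0.0363]
tcp_rot: [-0.704, 0.06, 0.705, 0.059]
contact_force: [-0.0, 0.2, -1.8]
opening: 0.105
```

Run:
```python
from h import *
s=readout.get_state(); print(s['eef_pos'],s['opening']*85,s['contact_force'],s['wrist_torque']); c=snap('wrist','w3.png')
```

```text
[0.42372842 0.29242862 0.03633167] 8.95456769213887 [-0.00385241  0.22157041 -1.84841519] [ 0.05352566  0.18704142 -0.06734928]
```

View pics/w3.png

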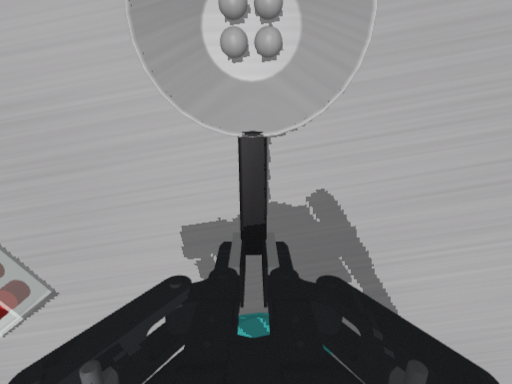

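Emit:
drive_tool:
  steps:
    - [-1,0,0,-1.5,0]
    - [-1.5,0,0,-2,0]
    - [-1.5,0,0,-2.5,0]
    - [-1.5,0,0,-2.5,0]
    - [-1.5,0,0,-2.5,0]
    - [-1,0,0,-2.3,0]
    - [-0.5,0,0,-1.5,0]
    - [0,1,-0.3,0,0]
  force: 120

```text
time: 6.0
eef_pos: [0.4285, 0.2836, 0.1224]
tcp_rot: [0.707, 0.033, -0.706, 0.032]
contact_force: [-0.5, -0.5, -3.0]
opening: 0.11
```

Emit:
drive_tool:
  steps:
    - [0,2,-0.5,0,0]
    - [0,3,-0.8,0,0]
    - [0,3.5,-0.8,0,0]
    - [0,3.5,-0.8,0,0]
    - [0,3.5,-0.8,0,0]
    - [0,3.5,-0.8,0,0]
    - [0,3,-0.7,0,0]
    - [0,2,-0.5,0,0]
    - [0,1,-0.3,0,0]
    - [0,0,0,0,0]
  force: 120

```text
time: 7.0
eef_pos: [0.5103, 0.0382, 0.1208]
tcp_rot: [-0.706, -0.031, 0.707, -0.031]
contact_force: [0.2, -0.3, -1.6]
opening: 0.108
```

Run:
```python
from h import *
s=readout.get_state(); M=R.from_quat(s['tcp_rot']).as_matrix();print(s['eef_pos'],M.round(3),s['opening'],s['contact_force'],s['wrist_torque'])
c=snap('wrist','w4.png');t=snap('top','t4.png')
# tray from top: bright region
f=t['frame'][130:225,205:285]; g=f.min(2); m=(g>170).astype(np.uint8)
m=cv2.morphologyEx(m,cv2.MORPH_CLOSE,np.ones((9,9)))
f0=cv2.imread('pics/top0.png'); 
m0=(f0[140:222,212:280].min(2)>165).astype(np.uint8); m0=cv2.morphologyEx(m0,cv2.MORPH_CLOSE,np.ones((5,5)))
cs,_=cv2.findContours(m0,0,2); k=max(cs,key=cv2.contourArea); r=cv2.minAreaRect(k); b=cv2.boxPoints(r)+[212,140]; print(b)
P=np.array([plane(t,u,v,.035) for u,v in b]); print(P.round(3),P.mean(0))
for i in range(4): d=P[(i+1)%4]-P[i]; print(np.linalg.norm(d),np.degrees(np.arctan2(d[1],d[0])))
```

```text
[0.51031691 0.0381996  0.12079172] [[-0.001  0.087 -0.996]
 [-0.    -0.996 -0.087]
 [-1.     0.     0.001]] 0.1080300755936576 [ 0.18111382 -0.32949817 -1.56665112] [ 0.01113693  0.24248518 -0.0090193 ]
[[220.55497646 152.66102791]
 [264.88354111 148.11451149]
 [270.87182617 206.50033569]
 [226.54326248 211.04685211]]
[[ 0.676  0.122  0.035]
 [ 0.692 -0.027  0.035]
 [ 0.494 -0.046  0.035]
 [ 0.48   0.101  0.035]] [0.58556774 0.03724856 0.035     ]
0.14984463053408056 -84.15180932261474
0.19826220252457427 -174.68261758565856
0.1472817359292854 95.68629453109583
0.19783886735552447 6.058660520697168
```

View pics/w4.png

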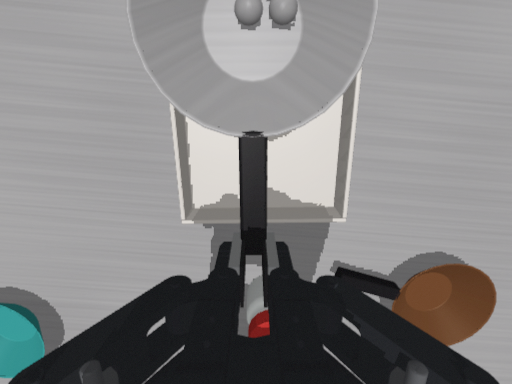

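Emit:
drive_tool:
  steps:
    - [0,0.8,0,0,0]
    - [0,0,0,0,0]
    - [0,0,0,0,0]
    - [0,0,0,0,0]
  force: 20

```text
time: 7.5
eef_pos: [0.511, 0.0319, 0.1214]
tcp_rot: [0.706, 0.032, -0.706, 0.032]
contact_force: [0.4, -0.3, -1.5]
opening: 0.112
```

Run:
```python
from h import *
s=readout.get_state(); print(s['eef_pos'],s['opening'],s['contact_force'],s['wrist_torque'])
c=snap('wrist','w5.png');t=snap('scene','s5.png')
a=cv2.imread('pics/s5.png')[140:260,190:350]
b=cv2.imread('pics/w5.png')
cv2.imwrite('pics/v5.png',np.hstack([cv2.resize(a,(480,360),interpolation=cv2.INTER_CUBIC),cv2.resize(b,(320,240))[np.r_[0:240,[0]*120]]]))
```

```text
[0.51102346 0.03188965 0.121359  ] 0.11200677404241507 [ 0.42080195 -0.29929121 -1.4952999 ] [-0.03833114  0.2315417  -0.01533719]
```

Run:
```python
import cv2,numpy as np
a=cv2.imread('pics/w4.png').astype(int);b=cv2.imread('pics/w5.png').astype(int)
for i in (a,b): print(i[110:160:2,230,0], i[0:240:12,252,0])
```

```text
[154 153 153 151 152 152 153 152 152 153 153 171 173 206 217 217 216 216
 216 216 215 215 215 214 215] [157 142  81 195 196 192 193 151 153 152 153  33  54  54  52  49  47  42
  43  18]
[153 153 152 153 152 152 152 152 153 153 154 172 173 207 217 217 216 216
 216 215 216 215 214 214 214] [166 121 193 194 195 193 193 152 152 153 153  34  57  55  53  50  47  43
  44  27]
```

Emit:
drive_tool:
  steps:
    - [1.5,0,0.2,0,0]
    - [2.5,0,0.2,0,0]
    - [1.8,0,0.2,0,0]
    - [1,0,0.2,0,0.0]
    - [0,0,0,0,0.05]
    - [0,0,0,0,0.07]
    - [0,0,0,0,0.08]
    - [0,0,0,0,0.09]
  force: 20

```text
time: 8.4
eef_pos: [0.5042, 0.0307, 0.0545]
tcp_rot: [0.707, 0.032, -0.706, 0.032]
contact_force: [0.5, -0.3, -2.6]
opening: 0.115
```

```bash
cat > q.py <<'E'
from h import *
import sys
s=readout.get_state(); print(s['time'],s['eef_pos'].round(4),s['opening'].round(4),s['contact_force'].round(2),s['wrist_torque'].round(3))
c=snap('wrist',sys.argv[1]); i=c['frame'].astype(int)[:,:,2]; print(i[0:240:8,252],i[110:160:2,230])
E
python3 q.py w6.png
```

```text
Traceback (most recent call last):
  File "q.py", line 3, in <module>
    s=readout.get_state(); print(s['time'],s['eef_pos'].round(4),s['opening'].round(4),s['contact_force'].round(2),s['wrist_torque'].round(3))
                                                                 ^^^^^^^^^^^^^^^^^^
AttributeError: 'float' object has no attribute 'round'
```

Emit:
drive_tool:
  steps:
    - [0,0,0,0,0.1]
    - [0,0,0,0,0.1]
    - [0,0,0,0,0.105]
    - [0,0,0,0,0.105]
  force: 20

```text
time: 8.8
eef_pos: [0.5031, 0.0308, 0.0534]
tcp_rot: [0.706, 0.032, -0.706, 0.032]
contact_force: [-0.6, 0.4, -1.6]
opening: 0.114
```

```bash
sed -i "s/s\['opening'\].round(4)/round(s['opening'],4)/" q.py
python3 q.py w6.png
```

```text
8.8 [0.5031 0.0308 0.0534] 0.114 [-0.59  0.39 -1.57] [0.006 0.233 0.008]
[155 126  85 161 185 184 186 185 186 185 183 144 145 145 145 145 145  91
  51  51  49  49  47  45  41  41  40  38  38  17] [145 144 144 144 144 144 144 145 144 144 147 162 166 187 208 208 208 207
 207 207 207 207 206 206 206]
```

Emit:
drive_tool:
  steps:
    - [0,0,0,0,0.108]
    - [0,0,0,0,0.108]
    - [0,0,0,0,0.11]
    - [0,0,0,0,0.11]
  force: 20

```text
time: 9.25
eef_pos: [0.5031, 0.0308, 0.0533]
tcp_rot: [-0.706, -0.032, 0.706, -0.032]
contact_force: [0.1, -0.1, -1.1]
opening: 0.114
```

```bash
python3 q.py w7.png
```

```text
9.25 [0.5031 0.0308 0.0533] 0.1138 [ 0.08 -0.08 -1.1 ] [-0.071  0.193  0.015]
[154 126  85 162 185 184 187 187 187 185 183 143 144 145 144 145 146  80
  51  51  50  49  48  45  43  44  37  39  36  15] [144 144 144 145 144 144 145 145 145 145 146 162 167 188 209 209 208 208
 208 207 207 207 206 206 205]
```

Emit:
drive_tool:
  steps:
    - [0,0,0,0,0.112]
    - [0,0,0,0,0.112]
    - [0,0,0,0,0.114]
    - [0,0,0,0,0.114]
  force: 20

```text
time: 9.7
eef_pos: [0.5032, 0.0308, 0.0533]
tcp_rot: [0.706, 0.032, -0.706, 0.032]
contact_force: [-0.3, 0.2, -1.8]
opening: 0.118
```

```bash
python3 q.py w8.png
```

```text
9.7 [0.5032 0.0308 0.0533] 0.1178 [-0.31  0.22 -1.81] [-0.03   0.239 -0.045]
[155 126  84 162 185 184 186 186 187 185 183 143 144 145 146 145 146  98
  53  51  49  48  45  44  45  42  41  36  38  16] [145 144 145 144 145 144 144 144 145 146 146 161 167 188 209 209 209 208
 208 207 207 207 206 206 206]
```

Emit:
drive_tool:
  steps:
    - [0,0,0,0,0.117]
    - [0,0,0,0,0.117]
    - [0,0,0,0,0.12]
    - [0,0,0,0,0.12]
  force: 20

```text
time: 10.15
eef_pos: [0.5031, 0.0308, 0.0533]
tcp_rot: [-0.706, -0.032, 0.706, -0.032]
contact_force: [-0.6, -1.6, -1.3]
opening: 0.125
```

```bash
python3 q.py w9.png
```

```text
10.15 [0.5031 0.0308 0.0533] 0.1248 [-0.59 -1.58 -1.34] [-0.007  0.219  0.049]
[154 126  85 180 185 185 187 186 186 185 183 144 144 145 146 145 146  54
  52  50  51  48  47  44  44  43  39  40  37  17] [146 144 144 145 144 144 144 145 144 146 146 162 167 189 208 209 208 208
 208 207 207 207 206 206 206]
```

Emit:
drive_tool:
  steps:
    - [0,0,0,0,0.123]
    - [0,0,0,0,0.123]
    - [0,0,0,0,0.126]
    - [0,0,0,0,0.126]
  force: 20

```text
time: 10.6
eef_pos: [0.5031, 0.0308, 0.0533]
tcp_rot: [-0.706, -0.032, 0.706, -0.032]
contact_force: [0.4, -0.4, -1.9]
opening: 0.124
```

```bash
python3 q.py w10.png
```

```text
10.6 [0.5031 0.0308 0.0533] 0.1243 [ 0.4  -0.44 -1.89] [ 0.013  0.211 -0.056]
[153 126  84 180 185 183 187 187 187 185 183 143 144 145 145 145 147  66
  51  51  50  48  45  43  42  43  39  38  37  18] [145 145 145 144 145 145 144 144 144 145 147 161 167 188 208 209 208 208
 208 207 207 207 206 207 206]
```

Emit:
drive_tool:
  steps:
    - [0,0,0,0,0.13]
    - [0,0,0,0,0.13]
    - [0,0,0,0,0.134]
    - [0,0,0,0,0.134]
  force: 20

```text
time: 11.05
eef_pos: [0.5031, 0.0308, 0.0533]
tcp_rot: [-0.706, -0.032, 0.706, -0.032]
contact_force: [0.4, -0.8, -2.4]
opening: 0.134
```

```bash
python3 q.py w11.png
```

```text
11.05 [0.5031 0.0308 0.0533] 0.1339 [ 0.4  -0.83 -2.38] [-0.029  0.225  0.012]
[154 126  84 184 185 184 186 187 188 185 183 144 145 146 145 145 146  96
  53  51  51  49  45  44  42  41  41  37  37  19] [146 145 144 144 145 143 144 144 145 146 147 161 167 188 209 209 208 208
 208 207 208 207 206 207 206]
```

Emit:
drive_tool:
  steps:
    - [0,0,0,0,0.139]
    - [0,0,0,0,0.139]
    - [0,0,0,0,0.145]
    - [0,0,0,0,0.145]
  force: 20

```text
time: 11.5
eef_pos: [0.5032, 0.0308, 0.0533]
tcp_rot: [0.706, 0.032, -0.706, 0.032]
contact_force: [-0.4, -0.0, -1.5]
opening: 0.152
```

```bash
python3 q.py w12.png
```

```text
11.5 [0.5032 0.0308 0.0533] 0.1517 [-0.45 -0.01 -1.47] [-0.012  0.178 -0.012]
[153 125  83 185 185 183 186 187 187 186 183 144 144 146 145 145 146  55
  53  50  49  49  46  44  43  45  40  38  35  18] [145 144 145 145 145 145 144 145 145 145 147 161 171 189 208 209 209 208
 208 207 207 207 207 206 206]
```

Emit:
drive_tool:
  steps:
    - [0,0,0,0,0.149]
    - [0,0,0,0,0.149]
    - [0,0,0,0,0.153]
    - [0,0,0,0,0.153]
  force: 20

```text
time: 11.95
eef_pos: [0.5033, 0.0308, 0.0534]
tcp_rot: [0.707, 0.032, -0.706, 0.032]
contact_force: [0.5, -1.2, -1.7]
opening: 0.152
```

```bash
python3 q.py w13.png
```

```text
11.95 [0.5033 0.0308 0.0534] 0.1515 [ 0.48 -1.17 -1.71] [-0.009  0.15   0.011]
[124 115 133 160 139 100 143 164 160 164 165 164 150 133 135 135 136  70
  55  54  52  54  54  52  54  53  51  52  49  21] [133 133 134 135 135 133 133 134 134 134 138 155 167 209 209 209 209 208
 207 207 207 207 206 206 206]
```

Emit:
drive_tool:
  steps:
    - [-0.5,0,0,0,0.152]
    - [-0.5,0,0,0,0.152]
    - [-0.5,0,0,0,0.152]
    - [-0.5,0,0,0,0.152]
    - [-0.5,0,0,0,0.152]
    - [-0.5,0,0,0,0.152]
    - [0,0,0,0,0.152]
  force: 20

```text
time: 12.7
eef_pos: [0.5038, 0.0307, 0.0843]
tcp_rot: [0.707, 0.032, -0.706, 0.032]
contact_force: [-0.2, -0.4, -2.5]
opening: 0.154
```

```bash
cat > v.py <<'E'
from h import *
import sys
w=snap('wrist')['frame']; s=snap('scene')['frame'][130:250,200:360]
b=cv2.resize(w,(400,300)); a=cv2.resize(s,(400,300),interpolation=cv2.INTER_CUBIC)
cv2.imwrite('pics/'+sys.argv[1],np.hstack([a,b])[:,:,::-1])
E
python3 q.py w14.png; python3 v.py v1.png
```

```text
12.7 [0.5038 0.0307 0.0843] 0.1542 [-0.24 -0.45 -2.54] [ 0.008  0.134 -0.04 ]
[160 160 158 156 158 145 131 147 165 125 161 162 162 159 159 122 123 123
  29  35  38  38  40  40  43  43  47  50  47  27] [146 124 123 126 127 126 124 122 122 124 124 123 123 127 151 197 214 213
 213 213 213 213 212 212 212]
```

View pics/v1.png

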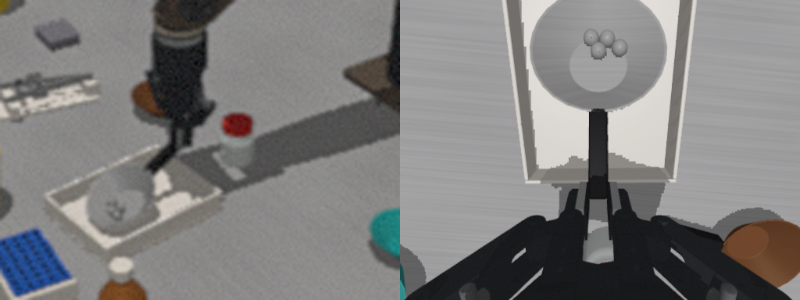

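Emit:
drive_tool:
  steps:
    - [-0.6,0,0,0,0.152]
    - [-0.6,0,0,0,0.152]
    - [-0.6,0,0,0,0.152]
    - [-0.6,0,0,0,0.152]
    - [-0.6,0,0,0,0.152]
    - [-0.6,0,-0.1,0,0.152]
    - [-0.6,0,-0.2,0,0.152]
    - [-0.6,0,-0.2,0,0.152]
    - [-0.6,0,-0.2,0,0.152]
    - [-0.6,0,-0.2,0,0.152]
  force: 20

```text
time: 13.85
eef_pos: [0.5123, 0.0316, 0.1438]
tcp_rot: [-0.706, -0.032, 0.706, -0.032]
contact_force: [0.6, 0.4, -2.4]
opening: 0.156
```

```bash
python3 q.py w15.png; python3 v.py v2.png
```

```text
13.85 [0.5123 0.0316 0.1438] 0.1556 [ 0.63  0.38 -2.41] [-0.033  0.174 -0.008]
[169 169 168 165 166 165 154 136 153 166 116 165 164 162 163 166 122 122
  37  35  37  36  38  42  39  42  42  45  35  25] [162 163 154 126 124 125 127 125 123 123 121 124 123 124 126 156 204 218
 218 217 217 217 217 216 216]
```

View pics/v2.png

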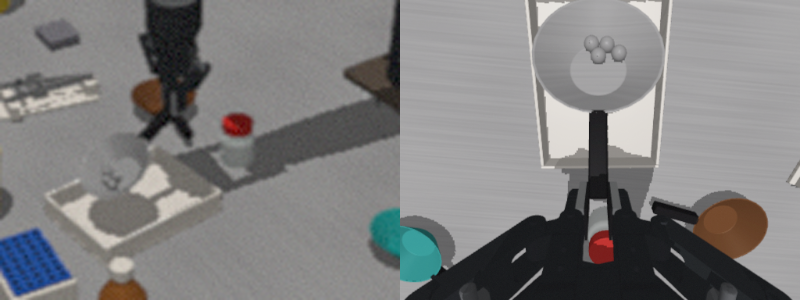

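Emit:
drive_tool:
  steps:
    - [0,0,0,0,0.154]
    - [0,0,0,0,0.154]
    - [0,0,0,0,0.155]
    - [0,0,0,0,0.155]
    - [0,0,0,0,0.155]
  force: 20

```text
time: 14.5
eef_pos: [0.512, 0.0316, 0.1432]
tcp_rot: [-0.706, -0.032, 0.707, -0.032]
contact_force: [-0.1, 0.1, -2.1]
opening: 0.153
```

```bash
python3 q.py w16.png; python3 v.py v3.png
```

```text
14.5 [0.512  0.0316 0.1432] 0.1532 [-0.06  0.05 -2.15] [-0.026  0.139  0.062]
[200 218 218 218 218 219 184 184 182 179 177 132 152 141 150 151 148 147
  97  25  30  28  26  27  29  26  28  27  17  20] [152 150 149 146 149 152 147 147 148 147 149 148 128 103 102 104 100  99
  99 106 150 202 208 208 208]
```

```bash
cat > th.py <<'E'
from h import *
def table():
    s=readout.get_state(); c=snap('wrist'); M=R.from_quat(s['tcp_rot']).as_matrix(); u=-M[:,2]; z=np.array([0,0,1.]); P=s['eef_pos']+.006*z
    for th in range(0,96,10):
        t=np.radians(th); x=np.cos(t)*u-np.sin(t)*z; zz=np.sin(t)*u+np.cos(t)*z
        print(th,[proj(c,P+a*x+.008*zz).round(0)[1] for a in (.062,.116,.170)])
    g=cv2.cvtColor(c['frame'],cv2.COLOR_RGB2HSV); f=c['frame'].astype(int)
    print([int(v) for v in f[0:200:4,252,0]]); print([int(v) for v in (f[0:200:4,252,0]-f[0:200:4,252,2])])
if __name__=='__main__': table()
E
python3 th.py
```

```text
0 [np.float64(143.0), np.float64(9.0), np.float64(-174.0)]
10 [np.float64(139.0), np.float64(23.0), np.float64(-107.0)]
20 [np.float64(139.0), np.float64(41.0), np.float64(-55.0)]
30 [np.float64(142.0), np.float64(60.0), np.float64(-12.0)]
40 [np.float64(148.0), np.float64(81.0), np.float64(26.0)]
50 [np.float64(156.0), np.float64(101.0), np.float64(58.0)]
60 [np.float64(166.0), np.float64(121.0), np.float64(88.0)]
70 [np.float64(176.0), np.float64(141.0), np.float64(116.0)]
80 [np.float64(188.0), np.float64(161.0), np.float64(142.0)]
90 [np.float64(200.0), np.float64(181.0), np.float64(168.0)]
[172, 222, 222, 222, 223, 222, 222, 223, 223, 222, 223, 168, 182, 185, 183, 184, 181, 182, 180, 182, 180, 135, 131, 118, 145, 158, 148, 121, 151, 148, 151, 145, 147, 146, 147, 149, 94, 98, 44, 29, 27, 25, 30, 26, 26, 27, 26, 27, 27, 24]
[6, 6, 5, 5, 6, 5, 4, 5, 5, 4, 5, 1, 0, -1, 0, 0, -1, 0, 0, -1, 1, -1, 0, 0, -1, -1, 0, 1, 0, 0, 1, 0, 0, 0, 0, 0, -1, 1, 0, 0, 0, -2, 1, -2, -2, -1, -2, 0, -2, -2]
```

View pics/v3.png

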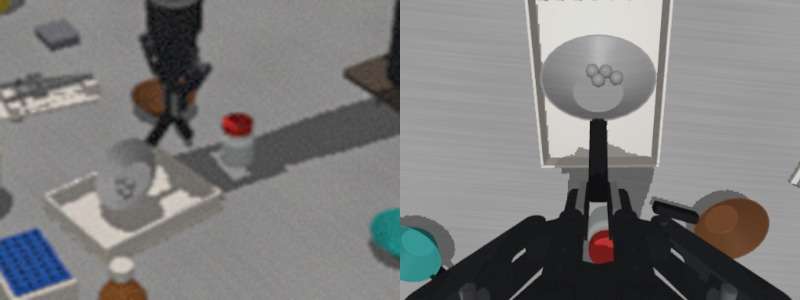

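Emit:
drive_tool:
  steps:
    - [0,0,0,0,0.155]
    - [0,0,0,0,0.156]
    - [0,0,0,0,0.156]
    - [0,0,0,0,0.156]
  force: 20

```text
time: 15.1
eef_pos: [0.5121, 0.0316, 0.1433]
tcp_rot: [0.706, 0.032, -0.706, 0.032]
contact_force: [-0.2, 0.2, -2.0]
opening: 0.164
```

```bash
python3 th.py | tail -2; python3 q.py w17.png
```

```text
[172, 222, 222, 222, 222, 222, 223, 222, 223, 222, 222, 166, 182, 185, 183, 184, 181, 182, 180, 182, 180, 139, 131, 117, 144, 158, 148, 122, 151, 149, 151, 144, 148, 146, 148, 149, 96, 97, 44, 27, 25, 27, 26, 26, 23, 25, 27, 29, 27, 28]
[5, 5, 5, 5, 5, 5, 5, 4, 5, 5, 4, 2, 0, 0, 0, 0, -1, 0, 0, 0, 0, 0, 0, 0, -1, -1, 0, 0, 0, 0, 1, 0, 1, -1, 1, 0, 1, 0, -1, -2, -2, -1, -2, -1, 0, -2, -1, -1, 0, 0]
15.15 [0.5121 0.0316 0.1433] 0.1564 [ 0.83 -0.01 -2.18] [-0.03   0.13   0.023]
[166 217 217 218 217 218 183 183 182 180 180 130 145 149 150 151 147 148
  96  44  25  27  25  26  28  30  23  27  19  18] [147 150 149 146 146 149 149 145 148 146 147 147 144 111 101 102 101  98
  97  96 133 188 208 208 208]
```

Emit:
drive_tool:
  steps:
    - [0,0,0,0,0.157]
    - [0,0,0,0,0.157]
    - [0,0,0,0,0.158]
    - [0,0,0,0,0.158]
    - [0,0,0,0,0.156]
  force: 20

```text
time: 15.7
eef_pos: [0.512, 0.0316, 0.1434]
tcp_rot: [-0.706, -0.032, 0.707, -0.032]
contact_force: [-1.5, 0.2, -2.1]
opening: 0.158
```

```bash
python3 th.py | tail -2; python3 q.py w18.png
```

```text
[202, 219, 219, 219, 219, 219, 219, 219, 219, 219, 219, 220, 219, 219, 219, 219, 219, 219, 219, 219, 220, 219, 219, 219, 220, 216, 157, 160, 114, 120, 147, 141, 152, 133, 151, 137, 128, 128, 129, 126, 127, 127, 90, 50, 22, 22, 23, 23, 19, 20]
[6, 6, 5, 5, 5, 5, 4, 4, 5, 4, 4, 5, 4, 5, 5, 5, 5, 6, 6, 5, 7, 6, 7, 7, 8, 7, 1, -1, 0, 0, 1, -1, 0, 1, 0, 0, 1, 0, 0, 0, 1, 0, 0, -2, 0, -3, 0, -3, 0, -1]
15.75 [0.5121 0.0316 0.1434] 0.1616 [-1.24  0.31 -0.17] [0.046 0.181 0.016]
[163 214 214 215 215 215 214 215 214 213 213 212 212 121 125 141 162 165
 126 130 127  90  21  22  25  23  22  25  15  18] [149 149 147 147 149 145 146 147 146 145 146 146 146 145 142 141 140 137
 136 127 126 129 129 126 129]
```

Emit:
drive_tool:
  steps:
    - [-0.3,0,0,0,0.157]
    - [-0.5,0,0,0,0.158]
    - [-0.5,0,-0.2,0,0.158]
    - [-0.5,0,-0.2,0,0.158]
    - [-0.5,0,-0.2,0,0.158]
    - [-0.5,0,-0.2,0,0.158]
    - [-0.3,0,-0.2,0,0.158]
    - [0,0,0,0,0.158]
    - [0,0,0,0,0.157]
  force: 20

```text
time: 16.7
eef_pos: [0.522, 0.0325, 0.1742]
tcp_rot: [-0.706, -0.032, 0.707, -0.032]
contact_force: [0.3, -0.0, -1.8]
opening: 0.159
```

```bash
python3 th.py ; python3 q.py w19.png; python3 v.py v4.png
```

```text
0 [np.float64(143.0), np.float64(9.0), np.float64(-174.0)]
10 [np.float64(139.0), np.float64(23.0), np.float64(-107.0)]
20 [np.float64(139.0), np.float64(41.0), np.float64(-55.0)]
30 [np.float64(142.0), np.float64(60.0), np.float64(-12.0)]
40 [np.float64(148.0), np.float64(80.0), np.float64(25.0)]
50 [np.float64(156.0), np.float64(101.0), np.float64(58.0)]
60 [np.float64(166.0), np.float64(121.0), np.float64(88.0)]
70 [np.float64(176.0), np.float64(141.0), np.float64(116.0)]
80 [np.float64(188.0), np.float64(161.0), np.float64(142.0)]
90 [np.float64(200.0), np.float64(181.0), np.float64(168.0)]
[154, 209, 109, 108, 143, 143, 221, 221, 221, 221, 220, 221, 221, 221, 221, 221, 146, 130, 105, 221, 221, 135, 110, 221, 221, 190, 159, 162, 161, 161, 164, 165, 164, 164, 166, 131, 128, 129, 131, 129, 127, 130, 90, 24, 22, 20, 19, 26, 23, 27]
[0, 9, 6, 6, 7, 8, 5, 5, 5, 5, 4, 5, 5, 5, 5, 5, 1, 1, 3, 6, 6, 2, 3, 7, 8, 6, 0, 0, 0, 0, -1, -1, 0, 0, -1, 1, 0, -1, 0, 0, 0, 1, -2, -3, -1, 0, -2, 0, -1, -1]
16.75 [0.5218 0.0325 0.174 ] 0.1584 [-0.87  0.38 -1.49] [-0.002  0.023 -0.027]
[146 103 152 216 215 216 216 216 134 130 215 106 213 159 162 164 164 167
 129 131 127  91  22  24  24  24  22  20  15  13] [150 150 148 149 150 145 149 148 147 146 147 146 147 145 144 142 142 139
 135 129 129 132 129 128 130]
```

View pics/v4.png

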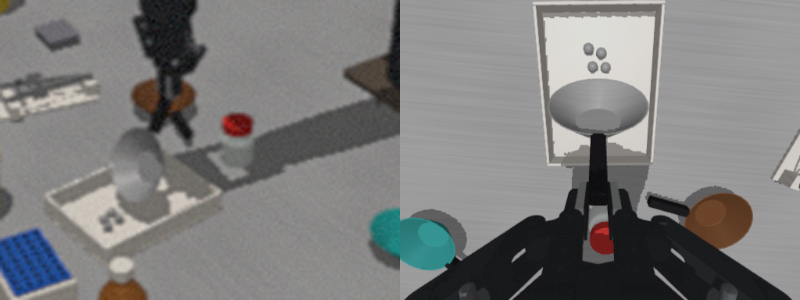

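Emit:
drive_tool:
  steps:
    - [0,0,0,0,0]
    - [0,0,0,0,0]
    - [-1.5,0,0,0,0]
    - [-2.5,0,0,0,0]
    - [-2,0,0,0,0]
    - [0,-1.8,-0.4,0,0]
    - [0,-3.5,-0.8,0,0]
    - [0,-4,-0.8,0,0]
    - [0,-4,-0.8,0,0]
    - [0,-3,-0.7,0,0]
  force: 60

```text
time: 17.9
eef_pos: [0.5426, 0.2002, 0.2359]
tcp_rot: [0.707, 0.032, -0.706, 0.032]
contact_force: [0.2, -0.7, -2.4]
opening: 0.135
```

Emit:
drive_tool:
  steps:
    - [0,-0.6,-0.2,0,0]
    - [2.5,0,0,0,0]
    - [3,0,0,0,0]
    - [1.5,0,0,0,0]
    - [0,0,0,0,0]
  force: 60

```text
time: 18.4
eef_pos: [0.5421, 0.2032, 0.1618]
tcp_rot: [-0.704, -0.031, 0.708, -0.032]
contact_force: [0.2, 0.8, -1.9]
opening: 0.141
```

```bash
python3 th.py|tail -2 ; python3 q.py w20.png
```

```text
[156, 156, 158, 158, 158, 155, 163, 157, 155, 153, 157, 158, 158, 156, 157, 160, 155, 156, 154, 159, 159, 158, 157, 154, 156, 148, 162, 165, 164, 164, 168, 169, 168, 167, 170, 134, 131, 133, 134, 133, 130, 132, 95, 22, 21, 23, 24, 25, 25, 24]
[0, 0, 0, -1, -1, -1, 2, 0, 0, 0, -1, 0, 1, -1, -1, 1, 0, 0, 1, -1, 0, 0, 0, 1, -1, -1, 0, -1, -1, -1, 0, 1, 1, 0, 0, 0, 0, 0, 0, 1, 1, 1, 0, -2, 0, 1, -2, 0, -1, 0]
18.45 [0.5434 0.2035 0.1638] 0.1386 [-0.71  0.1  -1.96] [ 0.002 -0.017  0.013]
[157 157 159 157 155 157 157 158 158 154 158 157 155 163 165 168 167 171
 131 134 130  93  24  24  23  22  26  14  19  19] [154 153 151 152 154 148 152 151 150 148 151 150 149 148 148 145 144 141
 137 132 132 132 132 131 133]
```

Emit:
drive_tool:
  steps:
    - [1.2,0,0,0,0.145]
    - [1.2,0,0,0,0.145]
    - [0.7,0,1.1,0,0.145]
    - [0.7,0,1.1,0,0.145]
    - [0.8,0,0.9,0,0.145]
    - [0.8,0,0.9,0,0.145]
    - [0,0,0,0,0.145]
  force: 20

```text
time: 19.2
eef_pos: [0.5019, 0.2005, 0.1095]
tcp_rot: [-0.705, -0.032, 0.708, -0.032]
contact_force: [-1.3, -0.3, 5.3]
opening: 0.147
```

```bash
python3 th.py|tail -2 ; python3 q.py w21.png
```

```text
[160, 161, 158, 158, 165, 162, 161, 162, 162, 163, 159, 161, 168, 189, 191, 189, 191, 188, 190, 186, 189, 187, 188, 189, 161, 153, 153, 152, 153, 154, 152, 153, 153, 154, 153, 150, 120, 99, 24, 27, 29, 28, 29, 25, 30, 28, 30, 27, 26, 29]
[0, 0, 0, 0, 1, -1, 0, 0, 0, 0, 0, 0, 0, 0, -1, -1, 0, -1, -1, 0, 0, 0, 0, 0, 0, 0, 0, -1, 1, 0, 0, 0, 0, 0, 1, 0, -1, 0, -2, -1, 0, 1, 0, -2, 1, -1, -1, -3, -3, -2]
19.25 [0.5029 0.2006 0.1103] 0.1446 [-2.02 -0.27  5.95] [-0.086  0.192 -0.075]
[160 162 161 164 162 158 152 190 190 189 191 186 186 150 153 150 152 152
 147  47  27  30  27  27  29  29  30  30  20  21] [151 149 154 154 153 150 153 154 150 152 151 154 151 143 107 102 105 101
  99  99 147 155 162 162 165]
```

Emit:
drive_tool:
  steps:
    - [0.9,0,1.1,0,0.147]
    - [1.0,0,1.1,0,0.147]
    - [1.0,0,0.75,0,0.147]
    - [1.0,0,0.75,0,0.147]
    - [1.1,0,0.6,0,0.147]
    - [1.1,0,0.6,0,0.147]
    - [0,0,0,0,0.147]
  force: 20

```text
time: 20.0
eef_pos: [0.4533, 0.1959, 0.0474]
tcp_rot: [-0.705, -0.032, 0.708, -0.032]
contact_force: [-2.7, 0.8, 2.1]
opening: 0.153
```

```bash
python3 th.py|tail -2 ; python3 q.py w22.png
```

```text
[152, 179, 175, 172, 172, 169, 173, 172, 175, 173, 178, 174, 176, 173, 178, 176, 174, 177, 178, 178, 180, 180, 178, 185, 151, 146, 146, 148, 147, 146, 146, 148, 148, 64, 77, 61, 60, 60, 60, 61, 60, 59, 58, 58, 59, 59, 60, 58, 59, 57]
[0, 1, 0, -1, -1, 0, 0, -1, -1, 0, 0, -1, 0, 0, -1, 0, -1, -1, 0, 0, 1, 0, 0, 0, 0, 1, 1, 0, 1, 1, 0, 1, 0, -1, 0, 0, 0, -1, 0, 1, -1, 0, -1, -1, -1, 1, 0, 0, 1, -2]
20.05 [0.4541 0.196  0.0483] 0.1517 [-2.1  -0.64  1.21] [0.039 0.217 0.021]
[152 175 172 172 174 176 176 178 173 177 178 178 157 144 147 146 147  87
  61  61  60  59  59  59  58  58  57  58  59  24] [144 145 146 147 147 146 145 146 146 146 149 168 172 146 168 169 170 169
 165 164 164 165 166 166 166]
```

Emit:
drive_tool:
  steps:
    - [0.8,0,0.4,0,0.147]
    - [0.8,0,0.3,0,0.147]
    - [0.7,0,0.2,0,0.147]
    - [0.5,0,0.1,0,0.147]
    - [0,0,0,0,0.147]
  force: 20

```text
time: 20.6
eef_pos: [0.4449, 0.1951, 0.0204]
tcp_rot: [-0.706, -0.031, 0.707, -0.032]
contact_force: [-0.4, 0.1, 0.1]
opening: 0.147
```

```bash
python3 th.py|tail -2 ; python3 q.py w23.png
```

```text
[193, 193, 194, 198, 195, 197, 195, 196, 201, 198, 195, 199, 198, 199, 198, 198, 200, 197, 199, 203, 161, 156, 156, 158, 158, 158, 158, 158, 157, 157, 158, 158, 157, 45, 96, 58, 57, 56, 56, 54, 53, 52, 54, 52, 50, 49, 50, 49, 47, 47]
[-1, 1, 0, -1, 0, 0, -1, -1, 1, 0, 0, -1, 0, 0, 0, -1, 0, -1, -1, -1, 0, 0, 0, 1, 1, 0, 1, 0, -1, 0, 0, -1, -1, -2, -1, 0, -1, -1, -1, -1, -1, -1, -1, 0, -3, -1, -1, -2, -2, 1]
20.65 [0.4449 0.1951 0.0208] 0.1488 [-0.09 -1.25  1.85] [-0.071 -0.203 -0.008]
[194 193 196 196 200 195 198 198 201 199 161 156 157 157 157 158 158  80
  58  56  54  52  51  49  48  46  44  41  43  22] [157 155 157 156 156 157 156 157 157 157 168 194 159 169 165 164 165 165
 166 166 167 166 169 170 168]
```

Emit:
drive_tool:
  steps:
    - [0,0,0,0,0.18]
    - [0,0,0,0,0.3]
    - [0,0,0,0,0.5]
    - [0,0,0,0,0.6]
    - [-1.5,0,0,0,0.6]
    - [-4,0,0,0,0.8]
    - [-5,0,0,0,1]
    - [-5,0,0,0,1]
    - [-5,0,0,0,1]
    - [-2,0,0,0,1]
  force: 20

```text
time: 21.7
eef_pos: [0.4473, 0.1958, 0.2528]
tcp_rot: [0.71, 0.032, -0.703, 0.031]
contact_force: [0.8, -0.1, -0.2]
opening: 1.0
```

Run:
```python
from h import *
s=readout.get_state(); print(s['time'],s['eef_pos'].round(4),s['qpos'].round(2)); M=R.from_quat(s['tcp_rot']).as_matrix(); print(M.round(3))
c=snap('wrist','w24.png'); f=c['frame']; g=cv2.cvtColor(f,cv2.COLOR_RGB2GRAY)
# where's handle & foot disc
m=(g<60).astype(np.uint8); m[230:]=0
n,l,st,ce=cv2.connectedComponentsWithStats(m)
for i in range(1,n):
    if st[i,4]>150: print('dark',st[i],ce[i].round(1),plane(c,*ce[i],.03).round(3))
# bright disc (foot) in bowl: scan rows at handle column
m=((g>185)&(g<212)).astype(np.uint8); n,l,st,ce=cv2.connectedComponentsWithStats(m)
for i in range(1,n):
    if st[i,4]>300: print('bright',st[i],ce[i].round(1),plane(c,*ce[i],.005).round(3))
# forceps from the first top picture, refined
t=snap('top','t24.png')
```

```text
21.7 [0.4473 0.1958 0.2528] [ 0.2  -0.16  2.01  0.    1.29  1.69]
[[ 0.01   0.09  -0.996]
 [ 0.002 -0.996 -0.09 ]
 [-1.    -0.001 -0.01 ]]
dark [  0   0  23  12 187] [9.1 4.2] [0.61  0.493 0.03 ]
dark [249 117  11  49 479] [253.9 140.8] [0.48  0.199 0.03 ]
dark [479 184  33  16 228] [500.3 190.6] [ 0.442 -0.15   0.03 ]
dark [424 188  51  23 502] [448.9 199.1] [ 0.424 -0.082  0.03 ]
bright [  328     0   124   145 14277] [386.   70.7] [0.583 0.034 0.005]
bright [441   0  30 144 315] [455.7  69.8] [ 0.592 -0.056  0.005]
```

Run:
```python
from h import *
s=readout.get_state(); M=R.from_quat(s['tcp_rot']).as_matrix(); t=snap('top')
p=plane(t,341.6,210.4,.037); q=plane(t,347,171,.037); d=(q-p)/np.linalg.norm(q-p); g=p+.09*d
print(p,q,'yaw',np.degrees(np.arctan2(d[1],d[0])),g, M.T@(g-s['eef_pos'])*100)
f=t['frame']; # steel dish contour vs. ellipse, as it stands
hs=cv2.cvtColor(f,cv2.COLOR_RGB2GRAY); print(proj(t,[.566,.207,.03]))
u,v=proj(t,[.566,.207,.03]).astype(int); cv2.imwrite('pics/dish.png',cv2.resize(f[v-25:v+45,u-30:u+30],None,fx=6,fy=6)[:,:,::-1])
```

```text
[ 0.48043039 -0.27944745  0.037     ] [ 0.61248381 -0.30148236  0.037     ] yaw -9.47329969991984 [ 0.56920301 -0.29426037  0.037     ] [21.44088611 49.92373268 -7.55275372]
[194.84992177 185.49589636]
```

Emit:
drive_tool:
  steps:
    - [0,4.9,-0.75,0,1]
    - [0,4.9,-0.75,0,1]
    - [0,4.9,-0.75,0,1]
    - [0,4.9,-0.75,0,1]
    - [0,4.9,-0.75,0,1]
    - [0,4.9,-0.75,0,1]
    - [0,4.9,-0.75,0,1]
    - [0,4.9,-0.75,0,1]
    - [0,4.9,-0.75,0,1]
    - [0,4.9,-0.75,0,1]

```text
time: 22.85
eef_pos: [0.5627, -0.2873, 0.2426]
tcp_rot: [-0.705, -0.033, 0.708, -0.03]
contact_force: [1.0, 0.3, 0.5]
opening: 1.0
```

Emit:
drive_tool:
  steps:
    - [3,0,0,8,1]
    - [3.5,0,0,6.7,1]
    - [3,0,0,0,1]
    - [1,0,0,0,1]
    - [0,0,0,0,1]

```text
time: 23.35
eef_pos: [0.5616, -0.2846, 0.1371]
tcp_rot: [-0.702, 0.057, 0.707, 0.06]
contact_force: [-0.4, 0.6, -0.5]
opening: 0.998
```

Run:
```python
from h import *
s=readout.get_state(); print(s['time'],s['eef_pos'].round(4),s['qpos'].round(2)); M=R.from_quat(s['tcp_rot']).as_matrix(); print(M.round(3))
c=snap('wrist','w25.png'); print({k:v for k,v in c.items() if k!='frame'})
f=c['frame']; g=cv2.cvtColor(f,cv2.COLOR_RGB2GRAY)
a=cv2.resize(f[60:240,150:350],(800,600)[0:2] if 0 else (666,600),interpolation=cv2.INTER_CUBIC); cv2.imwrite('pics/v5.png',a[:,:,::-1])
print(proj(c,[.5692,-.2943,.037]))
```

```text
23.35 [ 0.5616 -0.2846  0.1371] [-0.63  0.28  1.76  0.    1.11  1.11]
[[-0.006 -0.166 -0.986]
 [ 0.005 -0.986  0.166]
 [-1.    -0.004  0.007]]
{'vertical_fov': 69.77619063143364, 'cx': 253.27639781428903, 'cy': 191.93855044251154, 'eye': array([ 0.64202624, -0.29843836,  0.27941836]), 'orientation': array([ 0.10352934, -0.12548692,  0.75333212, -0.63720125])}
[263.07829023 181.97850887]
```

Run:
```python
import cv2,numpy as np
f=cv2.imread('pics/w25.png'); g=cv2.cvtColor(f,cv2.COLOR_BGR2GRAY)
a=g[70:256:3,190:340:2]
ch="@%#*+=-:. "
for i,r in enumerate(a): print(70+3*i,''.join(ch[min(9,int(v)//26)] for v in r))
```

```text
70 ----------------------========================-------======================
73 ------------------=--=-=-===-=========-------==============--=-=-=-==----==
76 -----------=---====--==========---=-===============------=--------=========
79 ---------====-===========--======-=--===----------=---------===============
82 =--===-=====-==--=-==========------------------------==========-===========
85 ======-----=======-----------------------------======-=-=================--
88 =-========-------------------------------=---=-=-================--------==
91 ----------------------------------------===================-------=========
94 -------------------------------=-==============-==----------=-----=--======
97 ---------------------------===============---------=-=--------======--=-===
100 -------------------==-===========---------------------=--=-------==========
103 -------------=-=======---........:::::::::::::::::--==---==================
106 -----==-=======----------.........................:-=--==========--======-=
109 ==----=------------------.........................:====--=--==----
[... 3149 characters left out ...]
==*******=======+*+====***=====+****************************
232 ==============-=********=======+**====#*+=====+****************************
235 ===============+********========**===+**======+**************************+-
238 ===============*********========**===***======+**************************=-
241 ==============**********========+*+==#*+======+*************************=--
244 =============+**********=-:-+++++**++**++++===*************************=-++
247 =====-==-====+**********:::-+++++**+***++++===************************+-*@@
250 ============************:::=+++++**+**++++++==***********************=--%@@
253 ==========-+***********=:::-++++++*+**++++++==**********************=--=@@@
```

Run:
```python
from h import *
s=readout.get_state(); M=R.from_quat(s['tcp_rot']).as_matrix(); c=snap('wrist')
for u,v in ((261,241),(263,184),(266,118),(242,184),(284,184),(262,152),(242,148)):
    p=plane(c,u,v,.037 if v not in(152,148) else .05); print((u,v),p.round(4),(M.T@(p-s['eef_pos'])*100).round(2))
a=plane(c,261,241,.037);b=plane(c,266,118,.037); d=b-a; print(np.degrees(np.arctan2(d[1],d[0])),np.linalg.norm(d))
```

```text
(261, 241) [ 0.5098 -0.2838  0.037 ] [10.29  0.74  5.25]
(263, 184) [ 0.5682 -0.2951  0.037 ] [10.28  0.87 -0.7 ]
(266, 118) [ 0.6265 -0.3069  0.037 ] [10.26  1.07 -6.65]
(242, 184) [ 0.5715 -0.2758  0.037 ] [10.28 -1.08 -0.7 ]
(284, 184) [ 0.565  -0.3143  0.037 ] [10.27  2.83 -0.7 ]
(262, 152) [ 0.6003 -0.2988  0.05  ] [ 8.97  0.71 -3.93]
(242, 148) [ 0.6065 -0.2827  0.05  ] [ 8.97 -0.98 -4.27]
-11.145802222683134 0.11900181757240422
```

Emit:
drive_tool:
  steps:
    - [2,0.9,-0.7,1.5,1]
    - [3,0,0,0,1]
    - [3,0,0,0,1]
    - [2,0,0,0,1]
    - [1.5,0,0,0,1]
    - [0,0,0,0,1]
  force: 20

```text
time: 24.05
eef_pos: [0.5687, -0.2957, 0.0254]
tcp_rot: [-0.703, 0.068, 0.704, 0.068]
contact_force: [-0.5, -0.1, -1.0]
opening: 0.998
```

```bash
cat > asc.py <<'E'
from h import *
import sys
n,r0,r1,rs,c0,c1,cs_=sys.argv[1],*map(int,sys.argv[2:])
s=readout.get_state(); print(s['time'],s['eef_pos'].round(4),s['opening'],s['contact_force'].round(1),s['wrist_torque'].round(3))
c=snap('wrist',n); g=cv2.cvtColor(c['frame'],cv2.COLOR_RGB2GRAY); print(proj(c,s['eef_pos']+[0,0,.0187]))
for r in range(r0,r1,rs): print(r,''.join("@%#*+=-:. "[min(9,int(v)//26)] for v in g[r,c0:c1:cs_]))
E
python3 asc.py w26.png 0 260 6 170 340 2
```

```text
24.05 [ 0.5687 -0.2957  0.0254] 0.998301614155586 [-0.5 -0.1 -1. ] [0.023 0.019 0.053]
[253.74576128 263.92015916]
0 =====-=-=----==-==========================================-----------=-==========-==-
6 --============================================-----------==-========--=-=============
12 ========-=====================---------------========-==--===-=--====================
18 ==================--------------===============-=====================================
24 =====---------------=============--=-================================================
30 --------===========------==-===========-=============================================
36 =====-------=---=-=-=--------========================================================
42 ==--=------------=======================================-==--=======-=-==============
48 ----======================================------===-==-=---==========================
54 ===========================------------------========================================
60 =============-------------------===========================================-----=====
66 -----
[... 2255 characters left out ...]
==========+++**+===******#**=--======-:=========******=====-==========
222 =======++****==========****+++++++#*****%#*=========--========+**********+---***+====
228 **==***********+*****=**##*=======++****+==============##**+*************************
234 *************************##+========#%%*==============*#*****************************
240 ***************+-*********#*=========================+##*****************************
246 @%*********************#**##*========================##****************************@@
252 @@*********************#***##+======================*#***#************************@@@
258 @@#***************#######***#*=====================+##***#%####*******************@@@
```

Emit:
drive_tool:
  steps:
    - [0.5,0,0,0,1]
    - [0.2,0,0,0,0.8]
    - [0,0,0,0,0.6]
    - [0,0,0,0,0.5]
    - [0,0,0,0,0.45]
    - [0,0,0,0,0.42]
    - [0,0,0,0,0.4]
    - [0,0,0,0,0.38]
    - [0,0,0,0,0.36]
    - [0,0,0,0,0.36]
  force: 20

```text
time: 25.1
eef_pos: [0.5705, -0.297, 0.0215]
tcp_rot: [0.705, -0.069, -0.703, -0.068]
contact_force: [-0.0, 1.0, 7.6]
opening: 0.365
```

```bash
python3 asc.py w27.png 120 300 4 180 330 2
```

```text
25.1 [ 0.5705 -0.297   0.0215] 0.36523292558499754 [-0.   1.   7.6] [ 0.163  0.034 -0.037]
[253.862868  263.7759064]
120 ------------================-----------------------------------------------
124 ----======---=---===-----------------------------------------------==--===-
128 =---=------=-...........................................:=-----------======
132 -------------:..........................................:--=======---------
136 -------------:..........................................:----------=-------
140 -------------:..........................................:------------------
144 ------=----==-..........................................:--------------===-
148 ====----------..........................................----=-======--=--==
152 ---===--======.::::::++*-===:::::::::::::::::::::::-++::-===+==============
156 +++++++++=++++++++++---=*+++++=++++++++++++++=++++++*-==+++++++++++++++=---
160 ===========+=========--=*+=========+===============*+--====================
164 ....................:--=*-.......................:=*---:..................:
168 ...................
[... 1916 characters left out ...]
***%@@#####*****============#***###***@@@******@@@%@%*******
268 **+=*+%@@@@%#*****@@@#####*****===========+#***#%%%#%%@@#****#@@@@@@#******
272 --=*%@@@@@@@@@@%**%@@#%%%%#***#===========+#***######@@@#*#@@@@@@@@@@@%****
276 -+%@@@%@@@%@@@@@%%@%@#****#***#+==========*****#####%@@@%%@@@@@@%%@%@@@@#**
280 +@@@@@@@@@@@%@@@%@%%@%%%%##*****=========+#***#%%%%%%@@@@@@%@@%@@@@%@@@%%##
284 @@@%@@@@@%@@@@@@@@%%@#****#*****=========+#***#*****%@@@@@@@%@%%@@@@@@@@%@@
288 @@@@@%@%@@@%@%@@@@@@@%%%%#%+****=========*#**+##%#%#@@@@@@@@@@@@@@%@@@@@@@@
292 @@@@@@@@@%@%%@@%@@@%@%*####****#+========#***+##****#@%@@%@@@@@@@@@@@@%@%@@
296 @@@@@@@%@@@@@@@@@@@@@#*####++***+=======+#***+#%%##*+@%@@@@%@@@@@@@@@@@@%@@
```

Emit:
drive_tool:
  steps:
    - [-0.5,0,0,0,0.36]
    - [-1,0,0,0,0.36]
    - [-1.5,0,0,0,0.36]
    - [-2.5,0,0,0,0.36]
    - [-3,0,0,0,0.36]
    - [-3,0,0,0,0.36]
    - [-2,0,0,0,0.36]
    - [-0.5,0,0,0,0.36]
    - [0,0,0,0,0.36]
  force: 20

```text
time: 26.05
eef_pos: [0.5695, -0.2964, 0.1608]
tcp_rot: [0.705, -0.069, -0.703, -0.068]
contact_force: [0.2, -1.0, -1.9]
opening: 0.36
```

```bash
python3 asc.py w28.png 140 262 3 200 310 1
```

```text
26.05 [ 0.5695 -0.2964  0.1608] 0.3596603830777529 [ 0.2 -1.  -1.9] [ 0.008  0.012 -0.019]
[253.83820011 263.82252618]
140 -----------:...............................................................................:=-----------------
143 ------------...............................................................................:=---=-=-----------
146 ------------::::::::::::::::::::::::::::::::::::::::::::::::::::::::::::::::::::::::::::::::----------------==
149 -----------------------------.......................:==-..................:----=***+---------=-==--===--------
152 ---------------------+******-........................===-.................:---=**+=+++====--------------------
155 --------------------=-----=*=:........................==-.................:-==**+=+#*==++++=------------------
158 --------------------------=*+:........................=-::................---=**+++*+-------------------------
161 ----=-=--------------------+*-......................:===-.................--=**+=+**=-------------------------
164 ---------------------------=*-.......................:==-
[... 3033 characters left out ...]
###*******
245 +#@@@%%@%%#*********#@@%*****##******#*+++===========++++++++++++++=+#*************#@@%#*********%%%@@@%@%#***
248 @@%%@%@@%#*********#@@%#*************#*++=+=+========+=++++++++++++=*#*************#%@@%**********%%@@@@@%@@#*
251 %%%%%%%%#**********%@@%****************+-::::::::::::::::-=====+==++****************#@@%#**********%%@@%%%%@%%
254 @@@@@%%%**********#@@%#****************=:.................:==-.:==+*#****************%@@%#*********#@@@@%@@@@@
257 %@%@@%%**********#@@%#****************#+-.................:-======+*#*****************%@@%#*********#@@%@%@@@%
260 @@%%@%#**********%@@@#******************=..................:======*#******************%@@@%**********#@%%@@@@%
```

Emit:
drive_tool:
  steps:
    - [0,-2,0.6,0,0.36]
    - [0,-4,1.3,0,0.36]
    - [0,-4.5,1.5,0,0.36]
    - [0,-4.5,1.5,0,0.36]
    - [0,-4.5,1.5,0,0.36]
    - [0,-4.5,1.5,0,0.36]
    - [0,-4.5,1.5,0,0.36]
    - [0,-3,1,0,0.355]
    - [0,-1.5,0.5,0,0.35]
    - [0,0,0,0,0.35]
  force: 20

```text
time: 27.1
eef_pos: [0.524, 0.0509, 0.1579]
tcp_rot: [-0.703, 0.067, 0.705, 0.067]
contact_force: [0.2, -0.6, -1.1]
opening: 0.35
```

Run:
```python
from h import *
s=readout.get_state(); print(s['time'],s['eef_pos'].round(4),s['opening']); M=R.from_quat(s['tcp_rot']).as_matrix(); print(M.round(3))
c=snap('wrist','w29.png'); f=c['frame']
a=cv2.resize(f[140:290,170:340],(680,600),interpolation=cv2.INTER_CUBIC); cv2.imwrite('pics/v6.png',a[:,:,::-1])
G=s['eef_pos']+[0,0,.0187]
for n,(x,y,z) in dict(pivot=(-.09,0,0),nose=(.06,0,0),r126=(.036,0,.017),grip=(0,0,0)).items():
    print(n,proj(c,G-M[:,2]*x-M[:,1]*y+np.array([0,0,z])).round(1), (G-M[:,2]*x).round(3))
```

```text
27.1 [0.524  0.0509 0.1579] 0.35014813969736447
[[-0.003 -0.189 -0.982]
 [ 0.    -0.982  0.189]
 [-1.     0.     0.003]]
pivot [253.8 389.2] [0.436 0.068 0.177]
nose [253.8 148.8] [0.583 0.04  0.176]
r126 [253.9 212.6] [0.559 0.044 0.176]
grip [253.8 264. ] [0.524 0.051 0.177]
```

View pics/v6.png

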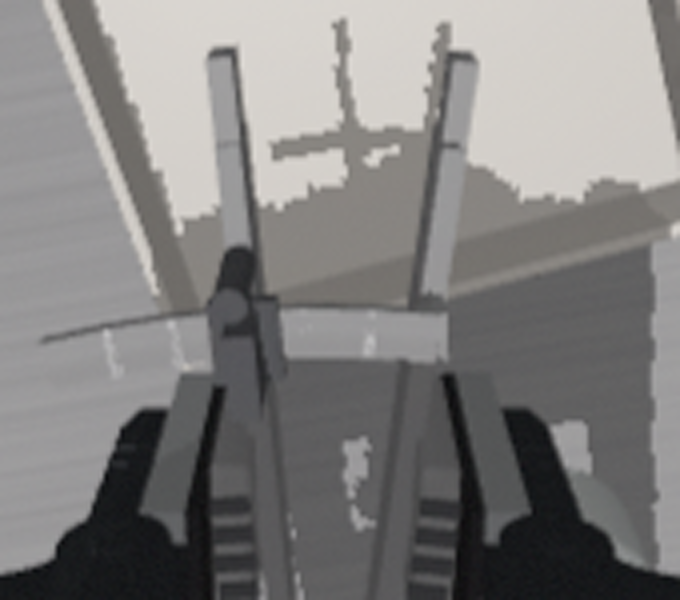

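Run:
```python
import cv2
for n,r0,r1,c0,c1 in (('w26',192,240,196,264),('w29',196,248,208,256)):
    g=cv2.cvtColor(cv2.imread(f'pics/{n}.png'),cv2.COLOR_BGR2GRAY); print(n,c0)
    for r in range(r0,r1,2): print(r,' '.join('%2d'%(v//5) for v in g[r,c0:c1:1]))
```

```text
w26 196
192 30 30 30 30 31 30 31 30 30 30 30 30 29 23 14 14 14 16 29 42 42 42 40 26 26 26 26 26 26 26 26 29 37 42 42 42 42 42 42 42 42 42 42 42 42 42 42 42 42 42 41 34 26 27 26 26 26 26 27 26 26 26 26 29 37 42 42 42
194 31 31 31 31 31 31 30 30 30 30 30 30 30 28 18 15 15 15 22 36 42 41 34 26 26 26 27 26 26 26 26 26 32 42 42 42 42 42 42 41 36 36 36 36 34 26 26 26 26 26 26 26 26 26 26 26 26 27 26 26 26 26 26 26 26 26 26 27
196 30 30 30 30 30 30 30 30 30 29 25 25 25 27 23 14 14 14 15 20 27 27 27 27 26 27 26 26 26 26 26 26 29 34 27 26 26 26 26 26 26 26 26 26 26 26 26 26 26 26 26 26 26 26 27 27 27 26 26 26 26 26 26 26 26 26 26 26
198 30 30 30 30 30 30 30 30 26 14  9  9  9  9  9 11 14 14 15 18 24 26 27 26 26 26 26 26 26 26 26 26 26 26 26 26 26 26 26 26 26 26 26 26 26 26 26 26 26 26 26 26 26 26 26 26 26 26 26 26 26 26 26 26 26 26 26 26
200 30 31 31 31 31 31 30 26 12  9  9  9  9  9  8  9 12 14 15 16 21 26 26 26 26 26 26 26 26 26 26 26 26 26 26 26 26 26 26 26 26 26 26 26 26 26 26 26 26 26 26 26 26 26 26 27 26 26 26 26 26 26 26 26 26 27 26 26
202 31 31 31 31 31 30 26 12 10  9  9  9  9  8  8  9 
[... 7055 characters left out ...]
 19 18 15  6  4  6 13 17 17 17 17 17 17 17 16  9 13 14 15 17 18 18 18 18 18 18 18 18 18 18 18 18 18 18 18 18
240 30 30 30 30 28 20 19 19 19 19 19 18 19 17 10  4  3  8 15 17 17 17 17 17 17 17 16 11 15 14 15 17 18 18 18 18 18 18 18 18 18 18 18 18 18 18 18 18
242 13 13 12 15 18 18 19 19 18 18 19 18 19 17  5  3  5 10 16 17 17 17 17 17 17 17 16 14 17 15 15 16 18 19 18 18 18 18 19 19 19 19 19 19 19 19 19 18
244  4  4  5 11 19 19 19 19 19 19 18 18 17 12  4  4  7 13 16 17 17 17 17 17 17 17 17 16 17 16 14 16 19 19 19 19 19 19 18 19 19 18 18 18 18 18 18 18
246  5  4  8 16 18 19 19 18 19 19 18 19 17  5  4  5  9 16 16 16 16 15 16 16 18 18 18 18 17 16 14 15 18 18 18 18 18 18 18 18 18 19 19 19 19 19 19 19
```

Run:
```python
from h import *
s=readout.get_state(); M=R.from_quat(s['tcp_rot']).as_matrix(); G=s['eef_pos']+[0,0,.0187]
c=snap('wrist','w30.png'); g=cv2.cvtColor(c['frame'],cv2.COLOR_RGB2GRAY).astype(float)
def cross(r,a,b,th):
    x=g[r,a:b+1]
    for i in range(len(x)-1):
        if (x[i]-th)*(x[i+1]-th)<0: return a+i+(th-x[i])/(x[i+1]-x[i])
fin=[(r,cross(r,219,226,118),cross(r,230,237,66)) for r in range(225,233)]
pin=[(r,cross(r,218,225,100),cross(r,228,234,70)) for r in range(214,220)]
print(np.round(fin,2).tolist()); print(np.round(pin,2).tolist())
F=np.nanmean(np.array(fin,float),0); P=np.array(pin,float)
fc=((F[1]+F[2])/2,F[0]); 
i=[k for k in range(len(pin)) if pin[k][1] and pin[k][2]]; Q=P[i].mean(0); pc=((Q[1]+Q[2])/2,Q[0])
def ang(p,z):
    w=plane(c,*p,G[2]+z)-(G+.09*M[:,2]); return np.arctan2(-(w@M[:,1]),-(w@M[:,2])),np.linalg.norm(w[:2])
for z in (.014,.017,.02): print(z,fc,ang(fc,z),pc,ang(pc,z), 'fin-pin',ang(pc,z)[0]-ang(fc,z)[0])
# balls still in the tray
t=snap('top','t30.png')
```

```text
[[225.0, 222.14, 233.04], [226.0, 222.21, 233.13], [227.0, 222.35, 233.24], [228.0, 222.4, 233.37], [229.0, 222.49, 233.36], [230.0, 222.68, 233.4], [231.0, 222.82, 233.47], [232.0, 222.66, 233.57]]Traceback (most recent call last):
  File "<stdin>", line 10, in <module>
    return _wrapfunc(a, 'round', decimals=decimals, out=out)
    return _wrapit(obj, method, *args, **kwds)
    result = getattr(arr, method)(*args, **kwds)
TypeError: unsupported operand type(s) for *: 'NoneType' and 'float'
```

Run:
```python
from h import *
s=readout.get_state(); M=R.from_quat(s['tcp_rot']).as_matrix(); G=s['eef_pos']+[0,0,.0187]
c=snap('wrist'); P0=G+.09*M[:,2]; Z=np.array([0,0,1.])
def pt(r,a,z): return P0-M[:,2]*r*np.cos(a)-M[:,1]*r*np.sin(a)+Z*z
for z in (.013,.017,.021):
  for a in (.075,):
    e=[proj(c,pt(r,a,z)).round(1) for r in (.108,.118,.120,.126)]; sc=np.linalg.norm(proj(c,pt(.126,a,z)+M[:,1]*.001)-proj(c,pt(.126,a,z)))
    print(z,a,e,'px/mm',sc)
g=cv2.cvtColor(c['frame'],cv2.COLOR_RGB2GRAY)
for r in range(212,228): print(r,' '.join('%3d'%v for v in g[r,218:240]))
```

```text
0.013 0.075 [array([236.1, 246.3]), array([233.9, 226.4]), array([233.5, 222.3]), array([232.1, 209.7])] px/mm 2.299315175427958
0.017 0.075 [array([235.5, 250.9]), array([233.3, 230.4]), array([232.9, 226.2]), array([231.5, 213.3])] px/mm 2.374580007519047
0.021 0.075 [array([235. , 255.7]), array([232.7, 234.7]), array([232.2, 230.4]), array([230.7, 217.1])] px/mm 2.454938964476236
212 133 133 133 133 129 104  56  63  74  71  65  55  44  43  62  88  74  82 112 132 132 132
213 132 133 133 132 126  91  78  82  88  87  83  77  60  44  56  78  68  72  86 104 105 113
214 133 133 134 128 101  83  88  87  86  88  87  86  80  52  46  54  52  51  48  56  61  87
215 133 133 130 115  68  84  87  87  87  88  88  89  87  74  60  66  68  73  72  71  72  81
216 127 132 130 113  77  87  85  87  87  88  88  88  88  81  63  84  85  88  87  86  81  74
217 108 113 111 101  86  86  85  87  86  87  88  88  88  81  55  76  80  87  86  86  81  70
218 102 104 111 106  88  86  85  86  86  86  88  87  86  72  48  54  60  68  73  85  82  75
219 139 138 143 134  87  87  86  87  87  87  87  85  73  54  51  47  46  50  56  73  83  77
220 154 154 148 120  88  87  87  84  76  77  75  68  53  45  49  49  45  49  50  59  85  87
221 153 154 149 127  88  88  87  81  59  54  53  47  44  44  45  46  43  51  50  60  85  92
222 154 153 154 144  89  88  87  77  48  46  46  43  45  46  43  41  42  50  49  60  85  89
223 154 155 154 144  91  87  84  67  47  44  43  43  44  47  52  47  42  50  49  53  71  90
224 154 153 153 144  89  88  84  71  67  68  74  73  73  75  73  57  43  48  50  50  59  87
225 151 151 152 145 114  88  86  82  83  84  88  87  87  87  84  65  41  46  47  51  60  85
226 150 149 150 147 127  88  88  87  88  88  88  87  88  88  84  70  44  61  73  72  76  83
227 148 149 148 148 134  88  87  88  88  87  89  87  87  87  85  76  47  70  86  86  85  80
```

Emit:
drive_tool:
  steps:
    - [0,0,0,0,0.344]
    - [0,0,0,0,0.344]
    - [0,0,0,0,0.344]
    - [0,0,0,0,0.344]
  force: 20

```text
time: 27.65
eef_pos: [0.5256, 0.0482, 0.1593]
tcp_rot: [-0.704, 0.069, 0.704, 0.069]
contact_force: [-0.2, -0.6, -1.3]
opening: 0.343
```

Run:
```python
from h import *
s=readout.get_state(); print(s['time'],s['eef_pos'],s['opening'],s['contact_force'])
c=snap('wrist','w31.png'); g=cv2.cvtColor(c['frame'],cv2.COLOR_RGB2GRAY)
for r in range(212,230): print(r,' '.join('%3d'%v for v in g[r,218:240]))
```

```text
27.65 [0.52562917 0.04817887 0.15932731] 0.3425134045503 [-0.19902976 -0.60143346 -1.25270407]
212 133 133 133 133 132 125  85  59  67  71  71  63  50  41  42  62  82  74  91 128 132 133
213 133 132 132 132 133 123  69  80  85  87  87  82  74  53  44  60  75  67  76  99 111 128
214 133 133 129 112 106 103  80  86  87  88  87  87  86  74  54  47  53  53  54  55  79 118
215 133 132 123  69  62  75  86  86  87  87  88  87  88  83  70  65  65  66  70  67  76 106
216 128 148 170  73  74  78  85  85  86  87  88  87  88  84  78  84  83  83  86  82  76  86
217 110 130 155  88  87  87  85  86  85  88  88  88  88  85  76  77  87  87  85  84  79  78
218  98 102  98  89  88  87  85  86  85  85  87  89  89  84  65  62  87  87  86  85  83  77
219 135 138 131  96  87  87  87  86  87  86  87  88  86  73  53  54  68  73  85  85  81  74
220 154 154 146  96  87  88  84  75  73  77  77  78  67  56  48  44  48  54  73  84  83  78
221 154 150 132  90  88  87  83  60  53  58  57  56  45  49  47  44  48  52  61  85  84  97
222 154 151 135  90  87  88  79  50  48  48  48  48  47  48  47  42  47  51  59  84  86 110
223 154 155 145  90  87  87  76  47  49  48  49  47  49  48  44  41  45  52  61  86  84 103
224 154 153 144  91  88  88  77  63  68  67  67  69  75  72  61  41  46  50  55  73  80  96
225 151 151 147 123  87  86  85  81  84  84  83  85  88  86  75  41  45  52  49  59  81  98
226 150 150 150 140  88  88  87  87  87  88  87  87  87  87  80  39  44  50  51  60  82  93
227 149 148 148 139  87  87  89  86  87  87  87  88  86  87  80  38  51  75  71  74  82  92
228 148 148 148 139  87  87  88  88  87  88  87  87  88  88  79  45  55  86  85  85  84  91
229 148 147 148 141 104  87  87  86  86  87  87  87  87  88  82  57  54  82  86  85  84  86
```

Run:
```python
from h import *
a=cv2.imread('pics/top0.png').astype(int); t=snap('top','t31.png'); b=t['frame'][:,:,::-1].astype(int)
u,v=proj(t,[.566,.207,.03]); d=(np.abs(a-b).max(2)>14).astype(np.uint8)
r=(slice(160,235),slice(178,214)); m=d[r]
n,l,st,ce=cv2.connectedComponentsWithStats(m)
print('expected bowl',u,v); 
for i in range(1,n):
    if st[i,4]>20: print(st[i]+[178,160,0,0,0],ce[i]+[178,160])
g=cv2.cvtColor(b.astype(np.uint8),cv2.COLOR_BGR2GRAY)
for rr in range(164,226,2): print(rr,''.join("@%#*+=-:. "[min(9,int(x)//26)] for x in g[rr,174:280]))
```

```text
expected bowl 194.8499217656568 185.4958963609962
[183 172  31  52 631] [197.06180666 191.53882726]
[178 179  12  33 184] [181.42934783 198.55434783]
[210 199   4  25  56] [212.26785714 212.35714286]
164 +++++++++++++++++++++++++++++++++++++++++++++#%%@%%%=+*+----.....-++=::..::::::::::::::::::=:+++++++++++++
166 ++++++++++++++++++++++++++++++++++++++++++++#%#@%#%@%%%%%%%%%@%%%%%%%##%#%*++---....*##**-:--+++++++++++++
168 ++++++++++++++++++++++++++++++++++++++++++++#%%@%#%%%%%%#%%%%%%#%%%%%%%%%%%%%%%%%@@-#%@%%#:.+=++++++++++++
170 +++++++++++++++++++++++++++++++++++++++++++###%%%#@%#%#%###%%##%%%%%###%##%%%#%#%%#+#%@%#@=.+:=+++++++++++
172 ++++++++++++++++++==****+++++++++++++++++++#%#@%#%@%###%%####%#%###%%#########%##%#*##@%%@*:=:++++++++++++
174 ++++++++++++++****************++++++++++++*###%##@%########################%####%%+*#%@#%%=.=:++++++++++++
176 +++++++++++*********************++++++++++*##%@##@%##############################%-#%%%%%@=::-++++++++++++
178 ++++++++**************************++++++++#%#@%##%%##############################@-#%%%##@::.*=+++++++++++
180 ++++++++
[... 1840 characters left out ...]
%%%%%%%%##%%#%########++++++++++++
214 +++++++++++++++++++++*%%%%@++++++++++*#%%%##%@%%%%%##%#%##%%##%###%%#%%%@@@%@%%%##@##%########++++++++++++
216 ++++++++++++++++++++++#%%%@#+++++++++*#%@%%%%%%%%%#%%%%%%####%%%##%%%%%%%%%%@%@##%@%#%########++++++++++++
218 +++++++++++++++++++++=%%%%@#+++++++++*%%@%%%%%%%%%%#%#%#%%#%#%%##%##%#%%%%%%%%@%%%%#%#########++++++++++++
220 ++++++++++++++++++++++#@%%@#+++++++++*%%@%%%%%%%%%####%%%%%##%##%%%%%%%#%%%%%%@%%%%%%#########++++++++++++
222 ++++++++++++++++++++++*#%@%#++++++++++%@@@%%%%%%%%%%##%###%##%%%%%%##%%%%%%%%%%%%@%%%########+++++++++++++
224 +++++++++++++++++++++++++++++++++++++++++*%%%%%%%%#%%%%%#%%#%%%###%%#%%##%%%%%%%%@%%%########+++++++++=+++
```

```bash
python3 -c "
from plant import readout,sign_off
s=readout.get_state(); print(s['time'],s['opening'],s['contact_force']); print(sign_off())"
```

```text
27.75 0.3391218206753494 [-0.01799856 -0.20785293 -2.09002184]
the job is handed in; nothing more can be done
None
```

I carried out the whole job and handed it in at 27.8 s; no verdict came back.

- **Balls:** The tool could only turn about its own axis. I gripped the dish at the end of its handle and loosened the grip over the tray until the bowl swung down in the fingers. All four balls were seen lying in the tray afterwards. They were hidden by the arm at the end, so I did not count them again.
- **Dish:** I set it down on its foot to the left of the tray, with its rim about 4 cm from the tray, and let go. The last top view shows it upright and empty.
- **Forceps:** I lifted them by the finger plates and hold them with their tips about 17–18 cm up and within about 5 mm of the tray's centre. They show no sign of pitching since they left the rest, to about 1–3°.
- **Gap:** My first reading at opening 0.350 called the pin aligned. A closer look showed I had taken the clamp's edge for the fin's, so the pin was about 0.7 mm short. At opening 0.344 the pin and fin line up within about 0.3 mm. I measured that from pixel values, because the 12 picture views were used up.
- **Other things:** I did not touch any of them knowingly, but I made no separate final check of each one.

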